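Close the row of piezo sensor tiles

TASK

Take the white sensor tile out of the wooden gluing jig, set it down flat on the blue pad, let go and take it again by its two short ends, then put it in the open bay of the aluminium frame. Slide it along under the grey neighbour tile's orange lip, pushing the neighbour ahead of it until the row comes up solid against the blue stop, whose place differs each time and must be felt; press the closed row there steadily with about 12 N for a moment, never over 25 N, and let go, leaving white tile and neighbour flush and square with no gap. Set the tiles down without dropping them and leave everything else on the table where it is.

Things in the scene. Friction and masses are not known exactly. Their poses are not given: they have to be found in the camera images.
- tile: Loose white sensor tile, a block 66 (x) x 46 (y) x 34 mm high (all sizes in mm), brass-rimmed disc on top, about 0.2 kg. Origin: centre of its underside, z up (half turn: the same). In the jig it can only be taken across its width (along its y, the cheeks cover its ends); in the frame's bay only by its short ends (along its x, no room for fingers beside its width).
- jig: Fixed wooden gluing jig, base 94 (x) x 56 (y) x 5 mm thick, with two end cheeks 12 thick standing 52 above the table, 70 apart along its x; open along its y and above. Origin: centre of the underside. The tile's underside starts 5 above the table in it. Jig and frame may be on either side.
- pad: Fixed blue pad 120 (x) x 110 (y) x 3 mm thick lying on the table, the place to set the tile down and change grip. Origin: centre of its underside.
- frame: Fixed frame, plate 100 (x) x 196 (y) x 4 mm; tile row along y. Origin: centre of underside. Dark guide rails along y, 6 above the plate, inner faces x = +-36, outer +-46. Black end block 72 x 20, top 49 above table, inner face at y = -78. Like blue stop, locked, inner face somewhere in y = +40 to +66, not reported: feel for it. Tiles on the plate: z = 4.
- neighbour: Loose grey tile in the frame between stop and bay, 66 (x) x 46 (y) x 37 mm high, 0.22 kg. Orange lip on top (37 to 41 above its underside) reaches 8 beyond its -y face, to y = -31: the white tile passes under it with 3 to spare. Origin: centre of its underside, axes nearly the frame's. Starts 3 to 35 short of the blue stop; slides when pushed.
- dome: Bystander: mirror-clear glass dome, 104 across, 55 mm high, on the table beyond the pad. Origin: centre of its underside.
- tape: Bystander: yellow roll of tape lying flat, 100 across, 48 mm high. Origin: centre of its underside.
- clamp: Bystander: yellow bar clamp lying flat, about 90 x 180, 20 mm high. Origin: underside, at the middle of its bar.
- meter: Bystander: yellow multimeter 78 x 150, 44 mm high. Origin: centre of its underside.
- spare_tile: Bystander: black sensor tile 66 x 46 x 34 mm, not to be used. Origin: centre of its underside.
- crystal_a: Bystander: clear acrylic crystal 30 x 22 x 18 mm. Origin: centre of its underside.
- crystal_b: Bystander: clear crystal 24 x 24 x 20 mm. Origin: centre of its underside.
- tray: Bystander: grey open divided tray 110 x 160 x 35 mm. Origin: centre of its underside.

How it is judged:
By the outcome, as a careful person would: the job done as asked, in the order asked, and still so for the second after the job is handed in, with the robot touching nothing.
It also fails if it takes over 61 s, if anything falls off the work surface, if the arm or the gripper's body presses on something with over 40 N, if the wrist force passes 120 N, or if a joint passes its speed limit or range.

ROBOT

A 7-joint arm with a two-finger parallel gripper is mounted at the origin on the work surface. World frame = base frame: x ahead of the robot, y to its left, z up, the work surface at z = 0. Lengths are in m, angles in rad, forces in N, time in s.
With the tool pointing down it reaches from about 0.4 to 0.925 m from the base axis. Payload 4.1 kg.
Tool frame: the origin (TCP) lies at the very end of the fingers, on their centre line; the grasp point (between the pads) lies 19 mm behind it; z points along the fingers, y is the line along which they close (so a half turn about z gives the same grasp; the last joint's range is limited). The gripper opens to 85 mm and grips with 20 to 120 N. Pads are 22 mm wide; open, the fingers measure 114 mm over their backs; the gripper's body (76 mm by 85 mm) begins 54 mm behind the grasp point. The pads swing forward as they close: fully open they stand 13 mm farther back than shut.
Start: joints at [1.03, 0.398, 0.045, 1.537, -0.019, 1.207, -0.051], TCP at [0.278, -0.588, 0.231] pointing down, gripper open.
Joint ranges: [-2.82, 2.82], [-0.49, 2.23], [-1.37, 1.46], [0, 2.46], [-1.36, 4.5], [0.23, 2], [-2.94, 2.94]. Speed limits (rad/s): [2.57, 2.57, 3.14, 3.14, 3.14, 3.14, 3.14].

INTERFACE

Orientations are given as a unit quaternion [x, y, z, w].
In Python, from rig import get_obs, camera, camera_info, finish_job gives the robot as it stands. The module is installed in compiled form; this text tells all that it offers.
- The arm moves only by the shell command python3 -m inch 'ROWS' [FORCE]. ROWS is text: rows parted by semicolons, each of 5 numbers parted by spaces: the shift along the tool's x, y, z in mm, then the turn about the tool's z in rad, then the opening, from -1 (shut) to 1 (fully open). A call has 1 to 20 rows; each row is the pose to reach, as a shift and turn from the pose commanded when the call began, along the tool's axes at that moment; what a row does not reach only later rows make up. A row lasts 1/12 s, in which the tool goes at most 41.7 mm and 7.16 degrees, less where a joint would pass 70% of its speed; a pose out of reach is approached as far as the arm can. A call with a gripper value outside its range is refused whole. The fingers move at their own pace and stop on an object; FORCE is the grip in N (left out, the last holds). Time passes only in rows, so rows that repeat a pose let the fingers close. It gives the time, the measured TCP pose, the force, the opening and the grip force at its end, in the units of the state.
- get_obs(): the state, without advancing time (a new reading comes with each control period).
- camera(name): name is "side" or "top"; returns (picture, depth): 480x640x3 uint8, red, green, blue; 480x640 float32, m along the optical axis (not along the pixel's ray), 0 where there is no reading.
- camera_info(name): a dict with "fov_y" (degrees; the focal length in pixels is half the picture's height over the tangent of half this angle, whatever the lens; pixels are square), "cx", "cy" (the principal point, pixels), "R" (3x3) and "t" (3): a world point X has camera coordinates R X + t. Camera axes: x right, y down, z forward; pixel columns grow to the right and rows downward; lengths in m; the calibration is good to about 2 mm. A picture is of the moment at which its call begins. camera_info takes no time and is no camera call.
- finish_job(): hands the job in; it is judged then, once.
The state is a dict: "time": time; "joints": joint angles; "dq": joint speeds; "tau": joint torques, N m; "ee_pos": TCP position; "ee_rot": TCP orientation; "ft_force": force on the tool from outside, world axes, zero at the start; "wrist_torque": the same for the moment, N m; "opening": opening from 0.0 (shut) to 1.0 (fully open); "gripper_force": force on a finger pad.
Only numpy, scipy, OpenCV 4.12 (cv2) and the standard library are available. Lean on these libraries where they do the work, as an engineer would, in place of code of your own. Each camera call takes 0.05 s, during which the arm holds its last target. There are 200 camera calls.

## Working session

There is one attempt and no reset: what is moved stays moved. The work goes in short steps, Python scripts to look and compute and a shell command to move; the robot and the scene stay as the last step left them, time stands still between calls to the robot, and variables do not carry over. Pictures are saved under pics/ and viewed, at most 10 in all, crops included, and the job is handed in when it is done.

```bash
mkdir -p pics
cat > h.py <<'E'
import numpy as np,cv2
from rig import *
def K(n):
    i=camera_info(n);f=240/np.tan(np.radians(i["fov_y"])/2);return f,i["cx"],i["cy"],np.array(i["R"]),np.array(i["t"])
def ray(n,u,v,z):
    """world point on pixel's ray at height z"""
    f,cx,cy,R,t=K(n);d=R.T@np.array([(u-cx)/f,(v-cy)/f,1]);c=-R.T@t
    return c+d*(z-c[2])/d[2]
def cloud(n,depth):
    f,cx,cy,R,t=K(n);v,u=np.mgrid[:480,:640];p=np.stack([(u-cx)/f*depth,(v-cy)/f*depth,depth],-1)
    return (p-t)@R
def save(n,im): cv2.imwrite("pics/"+n,im[...,::-1])
E
python3 - <<'E'
from h import *
for n in("top","side"):
    im,d=camera(n);save(n+"0.png",im);np.save(n+"d.npy",d);np.save(n+"i.npy",im);i=camera_info(n);print(n,i["fov_y"],i["cx"],i["cy"],np.round(-np.array(i["R"]).T@i["t"],3),np.round(i["R"],2).tolist())
print(get_obs())
E
```

```text
top 44.93428728016639 315.6875100974853 240.68617863818596 [ 0.25  -0.003  1.599] [[-0.02, -1.0, -0.01], [-0.98, 0.02, -0.19], [0.19, 0.01, -0.98]]
side 47.44343432710529 324.8857028353376 231.5839424323491 [-0.18   0.773  0.647] [[-0.73, -0.68, 0.01], [-0.35, 0.36, -0.87], [0.59, -0.64, -0.5]]
{'time': 0.1, 'joints': array([ 1.03000584,  0.39910136,  0.04503616,  1.53775321, -0.01872595,
        1.20692501, -0.05071524]), 'dq': array([-5.22488530e-04, -3.87395326e-03,  2.08348238e-06, -3.82130780e-03,
        2.62891023e-05,  1.40841271e-04,  4.39580647e-04]), 'tau': array([ 4.59501476e-03, -4.76261401e+01,  1.37048040e+00, -2.54949546e+01,
        1.19099082e-02,  5.02612093e-03,  8.23026426e-06]), 'ee_pos': array([ 0.2776959 , -0.58705596,  0.23037848]), 'ee_rot': array([ 9.75691702e-01,  2.19145894e-01, -2.40502748e-04, -8.49216250e-04]), 'ft_force': array([-0.07869409, -0.09227247,  0.46426164]), 'wrist_torque': array([-0.03554649,  0.04420675,  0.04544447]), 'gripper_force': 0.0, 'opening': 0.9990116242271158}
```

View pics/top0.png

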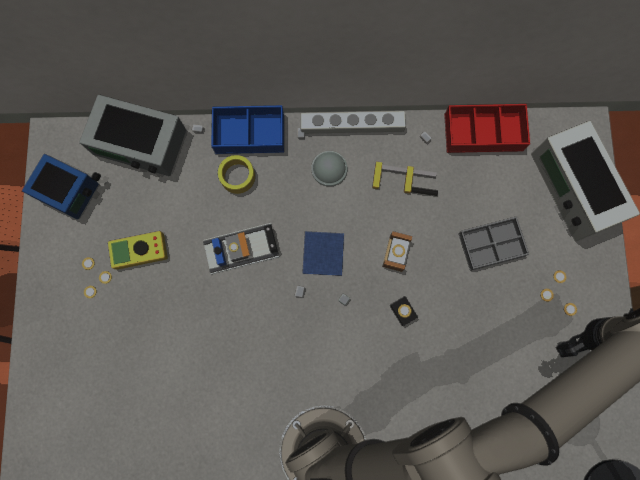

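View pics/side0.png

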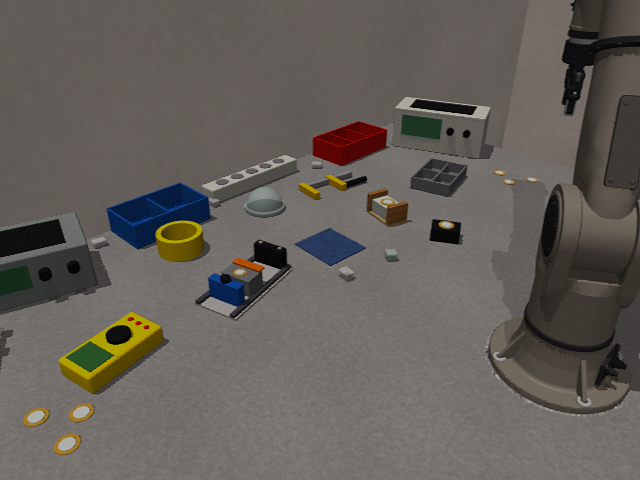

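The top view shows the jig with the white tile at (398,251), the pad at (323,253), and the frame at (241,248) with its blue stop on the left (+y) and black end block on the right. The dome is at (329,168), and the arm is at the lower right. Next I'll enlarge crops to measure from.

Run:
```python
from h import *
im=np.load("topi.npy")
a=cv2.resize(im[215:285,195:295],None,fx=8,fy=8,interpolation=cv2.INTER_CUBIC)
save("frame.png",a)
b=cv2.resize(im[220:285,295:425],None,fx=6,fy=6,interpolation=cv2.INTER_CUBIC)
save("jig.png",b)
P=cloud("top",np.load("topd.npy"))
def rect(name,u0,u1,v0,v1,z0,z1,col=None):
    p=P[v0:v1,u0:u1].reshape(-1,3);c=im[v0:v1,u0:u1].reshape(-1,3).astype(int)
    m=(p[:,2]>z0)&(p[:,2]<z1)
    if col: m&=col(c)
    q=p[m]; (x,y),(w,h),a=cv2.minAreaRect((q[:,:2]*1000).astype(np.float32)); print(name,len(q),"c",round(x,1),round(y,1),"wh",round(w,1),round(h,1),"ang",round(a,1),"zmed",np.round(np.median(q[:,2])*1000,1))
rect("pad",295,352,225,282,-.01,.02,lambda c:(c[:,2]>c[:,0]*1.4))
rect("jigcheeks",378,418,228,278,.044,.07)
rect("tile",378,418,228,278,.025,.044)
rect("blockstop",200,285,220,275,.046,.07)
rect("nb",200,285,220,275,.03,.07)
rect("black",258,285,220,275,.03,.07)
rect("blue",200,285,220,275,.03,.07,lambda c:(c[:,2]>c[:,0]*1.4))
rect("plate+",200,285,220,275,.003,.09)
```

```text
pad 1621 c 524.6 -6.8 wh 109.0 119.4 ang 86.3 zmed 3.0
jigcheeks 231 c 521.9 -209.1 wh 55.9 96.4 ang 74.2 zmed 50.5
tile 433 c 520.3 -207.2 wh 54.4 91.8 ang 75.0 zmed 39.0
blockstop 408 c 545.4 209.1 wh 72.5 166.8 ang 13.5 zmed 49.7
nb 897 c 546.3 209.4 wh 74.2 167.2 ang 13.5 zmed 45.3
black 200 c 563.4 137.6 wh 74.1 19.8 ang 14.1 zmed 48.6
blue 171 c 528.7 279.5 wh 70.9 20.4 ang 14.2 zmed 48.4
plate+ 2482 c 546.2 220.6 wh 239.3 154.2 ang 89.0 zmed 10.1
```

View pics/frame.png

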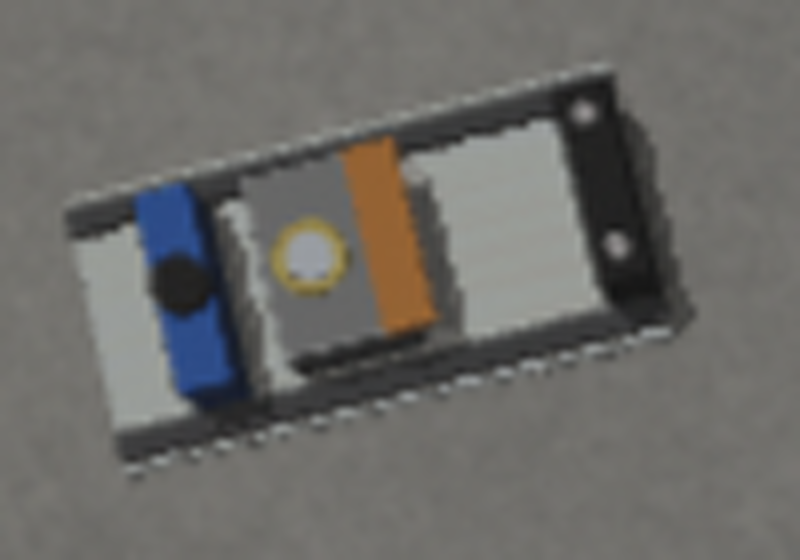

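View pics/jig.png

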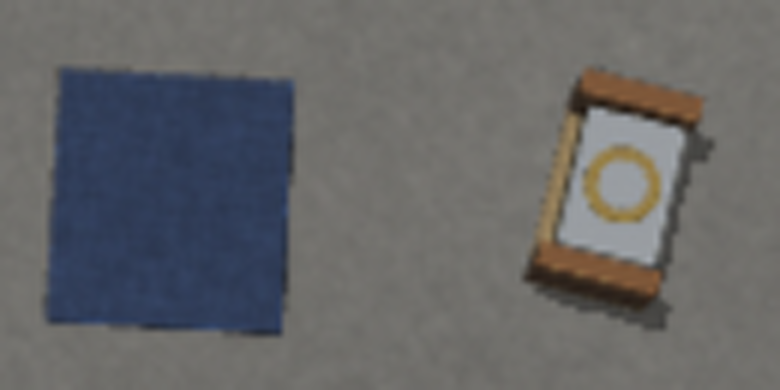

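The crops show the neighbour's lip running from (393,138) to (437,318) in the frame crop. The white disc is at (622,184) in the jig crop. I'll turn these points into positions.

Run:
```python
from h import *
def F(U,V,z): return 1000*ray("top",(U+.5)/8-.5+195,(V+.5)/8-.5+215,z)[:2]
def J(U,V,z): return 1000*ray("top",(U+.5)/6-.5+295,(V+.5)/6-.5+220,z)[:2]
ang=lambda a,b:np.degrees(np.arctan2(*(b-a)[::-1]))
f=lambda l,z,Q=F:[Q(u,v,z) for u,v in l]
e1=f([(65,205),(610,68)],.004);e2=f([(125,472),(675,330)],.004)
print("plate edges ang-90",[ang(e[1],e[0])-90 for e in(e1,e2)])
bk=f([(555,88),(612,75),(662,290),(612,305)],.049);bl=f([(135,195),(185,183),(240,390),(190,405)],.049)
lip=f([(345,150),(393,138),(437,318),(385,330)],.045);nb=f([(240,180),(300,355)],.041)
for n,p in(("black",bk),("blue",bl),("lip",lip)): print(n,np.mean(p,0).round(1),"ang",ang(p[2],p[1]).round(1),ang(p[3],p[0]).round(1),np.linalg.norm(p[0]-p[3]).round(1),np.linalg.norm(p[0]-p[1]).round(1))
print("nb left",np.mean(nb,0),ang(nb[1],nb[0]))
Y=np.radians(13.7);ex=np.array([np.cos(Y),np.sin(Y)]);ey=np.array([-ex[1],ex[0]])
o=np.mean(bk,0)+88*ey;print("origin",o)
for n,p in(("e1",e1),("e2",e2),("black",bk),("blue",bl),("lip",lip),("nb",nb),("nbdisc",f([(310,257)],.041))): print(n,[(round((q-o)@ex,1),round((q-o)@ey,1)) for q in p])
print("tile disc",J(622,184,.039)); 
print("tile edges",[ang(*f(l,.039,J)) for l in([(660,268),(687,130)],[(560,243),(590,110)])],"mid",np.mean(f([(660,268),(687,130),(560,243),(590,110)],.039,J),0))
ob=get_obs();R=ob["ee_rot"];p=ob["ee_pos"]*1000
psi=2*np.degrees(np.arctan2(R[1],R[0]));print("psi",psi)
t=np.radians(psi);tx=np.array([np.cos(t),np.sin(t)]);ty=np.array([tx[1],-tx[0]])
d=J(622,184,.039)-p[:2];print("tool shift to tile",d@tx,d@ty)
```

```text
plate edges ang-90 [np.float64(13.402335718583444), np.float64(13.65665908693623)]
black [560.2 134.4] ang 12.7 14.4 78.2 20.0
blue [527.  278.2] ang 15.4 15.3 75.4 17.5
lip [546.9 210. ] ang 13.8 12.8 64.3 16.9
nb left [536.76809299 251.53876273] 19.203273348212516
origin [539.39210023 219.90702454]
e1 [(np.float64(53.0), np.float64(100.3)), (np.float64(51.9), np.float64(-96.6))]
e2 [(np.float64(-44.6), np.float64(100.6)), (np.float64(-44.7), np.float64(-96.2))]
black [(np.float64(39.0), np.float64(-78.1)), (np.float64(38.5), np.float64(-98.1)), (np.float64(-38.4), np.float64(-96.7)), (np.float64(-39.1), np.float64(-79.1))]
blue [(np.float64(39.3), np.float64(69.4)), (np.float64(39.1), np.float64(51.9)), (np.float64(-35.4), np.float64(49.7)), (np.float64(-36.1), np.float64(67.2))]
lip [(np.float64(37.3), np.float64(-3.2)), (np.float64(37.1), np.float64(-20.1)), (np.float64(-27.5), np.float64(-20.2)), (np.float64(-27.1), np.float64(-2.1))]
nb [(np.float64(37.2), np.float64(34.5)), (np.float64(-27.3), np.float64(28.2))]
nbdisc [(np.float64(4.9), np.float64(17.3))]
tile disc [ 522.23211118 -212.19901673]
tile edges [np.float64(-13.464100998182717), np.float64(-14.761843246964)] mid [ 520.60505634 -213.15517068]
psi 25.31775447230348
tool shift to tile 381.35160202693794 -234.2789884879595
```

```bash
python3 -m inch '381 -234 100 0.7 1;381 -234 100 0.7 1;381 -234 100 0.7 1;381 -234 100 0.7 1;381 -234 100 0.7 1;381 -234 100 0.7 1;381 -234 100 0.7 1;381 -234 100 0.7 1;381 -234 100 0.7 1;381 -234 100 0.7 1;381 -234 100 0.7 1;381 -234 100 0.7 1;381 -234 100 0.7 1;381 -234 100 0.7 1;381 -234 100 0.7 1;381 -234 100 0.7 1'
python3 - <<'E'
from h import *
im,d=camera("top");np.save("td1.npy",d)
o=get_obs();p=o["ee_pos"]*1000;R=o["ee_rot"];print(p,2*np.degrees(np.arctan2(R[1],R[0])),o["joints"].round(2))
b=cv2.resize(im[215:290,350:450],None,fx=4,fy=4,interpolation=cv2.INTER_CUBIC)
im2,d2=camera("side");c=cv2.resize(im2[140:240,340:440],None,fx=3,fy=3,interpolation=cv2.INTER_CUBIC)
save("m1.png",np.hstack([b,c]))
E
```

```text
time: 1.43
ee_pos: [0.5213, -0.2155, 0.1316]
ee_rot: [0.991, -0.131, 0.0, 0.001]
ft_force: [0.4, 0.2, 0.8]
opening: 1.004
gripper_force: 0.0
[ 521.40610667 -215.25235778  131.6041505 ] -14.986857116403593 [ 0.34  0.34 -0.03  1.85  0.01  0.95 -1.53]
```

View pics/m1.png

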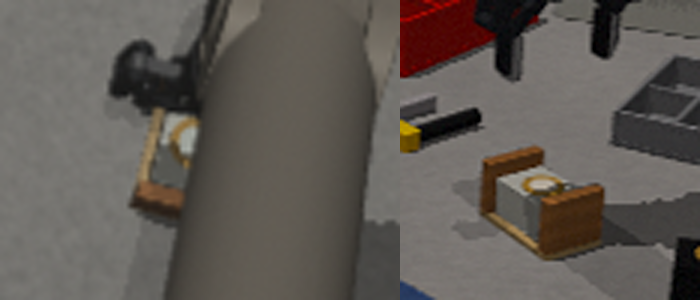

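The side view shows the open fingertips at about (508,75) and (605,50) in this mosaic, and the tile's disc at (545,184). I'll cross-check the two, then descend.

```bash
python3 - <<'E'
from h import *
S=lambda U,V,z:1000*ray("side",(U-400+.5)/3-.5+340,(V+.5)/3-.5+140,z)[:2]
print("disc",S(545,184,.039),"tips",S(508,78,.1446),S(605,55,.1446))
E
python3 -m inch '0 0 40 0 1;0 0 80 0 1;0 0 105 0 1;0 0 118 0 1;0 0 124 0 1;0 0 124 0 1;0 0 124 0 1' 60
```

```text
disc [ 526.13067165 -218.8086271 ] tips [ 535.61454744 -172.15885071] [ 509.27644029 -263.76542113]
time: 2.12
ee_pos: [0.5228, -0.214, 0.008]
ee_rot: [0.992, -0.129, 0.001, 0.0]
ft_force: [-0.2, -0.6, 0.4]
opening: 1.0
gripper_force: 0.0
```

```bash
python3 -m inch '0 0 0 0 0;0 0 0 0 -0.3;0 0 0 0 -0.6;0 0 0 0 -1;0 0 0 0 -1;0 0 0 0 -1;0 0 0 0 -1;0 0 0 0 -1;0 0 0 0 -1;0 0 0 0 -1' 50
```

```text
time: 2.95
ee_pos: [0.5233, -0.2136, 0.0086]
ee_rot: [0.992, -0.129, 0.001, 0.0]
ft_force: [-1.3, -0.3, 5.9]
opening: 0.53
gripper_force: 52.6
```

```bash
python3 -m inch '0 0 -4 0 -1;0 0 -10 0 -1;0 0 -25 0 -1;0 0 -45 0 -1;0 0 -65 0 -1;0 0 -75 0 -1;0 0 -80 0 -1;0 0 -80 0 -1'
python3 - <<'E'
from h import *
o=get_obs();p=o["ee_pos"]*1000;R=o["ee_rot"];psi=2*np.arctan2(R[1],R[0]);tx=np.array([np.cos(psi),np.sin(psi)]);ty=np.array([tx[1],-tx[0]])
d=np.array([524.6,-6.8])-p[:2];print(np.degrees(psi),d@tx,d@ty,"turn",psi-np.radians(13.7))
E
```

```text
time: 3.62
ee_pos: [0.5228, -0.2133, 0.0882]
ee_rot: [0.992, -0.129, 0.001, 0.0]
ft_force: [0.6, -0.3, -1.9]
opening: 0.531
gripper_force: 51.7
-14.791045541988444 -50.945126221033355 -200.15288986395188 turn -0.4972625520433507
```

```bash
python3 -m inch '-4 -16 0 -0.05 -1;-12 -46 0 -0.12 -1;-21 -80 0 -0.2 -1;-29 -114 0 -0.29 -1;-37 -148 0 -0.37 -1;-45 -176 0 -0.45 -1;-49 -192 0 -0.49 -1;-51 -200 0 -0.497 -1;-51 -200 20 -0.497 -1;-51 -200 40 -0.497 -1;-51 -200 58 -0.497 -1;-51 -200 68 -0.497 -1;-51 -200 73 -0.497 -1;-51 -200 76 -0.497 -1;-51 -200 78 -0.497 -1;-51 -200 78 -0.497 -1;-51 -200 78 -0.497 -1'
```

```text
time: 5.03
ee_pos: [0.5247, -0.0069, 0.01]
ee_rot: [0.993, 0.119, 0.001, 0.0]
ft_force: [0.1, -0.1, -1.2]
opening: 0.532
gripper_force: 51.7
```

```bash
python3 -m inch '0 0 1 0 -1;0 0 1.5 0 -1;0 0 2 0 -1;0 0 2 0 -1'; python3 -m inch '0 0 0.5 0 -1;0 0 1 0 -1;0 0 1 0 -1'
```

```text
time: 5.37
ee_pos: [0.5241, -0.0068, 0.0074]
ee_rot: [0.993, 0.119, 0.0, 0.0]
ft_force: [-0.3, -0.0, -1.9]
opening: 0.528
gripper_force: 51.7
time: 5.62
ee_pos: [0.5241, -0.0068, 0.0066]
ee_rot: [0.993, 0.119, 0.0, 0.0]
ft_force: [-1.0, -0.4, 0.7]
opening: 0.528
gripper_force: 52.1
```

```bash
python3 -m inch '0 0 0 0 -0.2;0 0 0 0 0.1;0 0 0 0 0.4;0 0 0 0 1;0 0 0 0 1;0 0 0 0 1;0 0 -10 0 1;0 0 -30 0 1;0 0 -60 0 1;0 0 -90 -0.1 1'; python3 -m inch '0 0 0 -0.12 1;0 0 0 -0.24 1;0 0 0 -0.36 1;0 0 0 -0.48 1;0 0 0 -0.6 1;0 0 0 -0.72 1;0 0 0 -0.84 1;0 0 0 -0.96 1;0 0 0 -1.08 1;0 0 0 -1.2 1;0 0 0 -1.32 1;0 0 0 -1.42 1;0 0 0 -1.471 1;0 0 0 -1.471 1;0 0 0 -1.471 1'
python3 - <<'E'
from h import *
o=get_obs();R=o["ee_rot"];print(o["ee_pos"],2*np.degrees(np.arctan2(R[1],R[0])),o["joints"].round(2))
im,d=camera("side");im2,d2=camera("top")
np.save("s2.npy",im)
c=cv2.resize(im[200:280,280:380],None,fx=4,fy=4,interpolation=cv2.INTER_CUBIC)
b=cv2.resize(im2[215:295,280:380],None,fx=4,fy=4,interpolation=cv2.INTER_CUBIC)
save("m2.png",np.hstack([c,b]))
P=cloud("side",d)[200:280,280:380].reshape(-1,3)*1000
q=P[(P[:,2]>31)&(P[:,2]<42)];print(len(q),cv2.minAreaRect(q[:,:2].astype(np.float32)))
E
```

```text
time: 6.45
ee_pos: [0.5233, -0.0067, 0.0974]
ee_rot: [0.986, 0.17, -0.001, -0.0]
ft_force: [0.6, 0.4, -0.8]
opening: 1.001
gripper_force: 0.0
time: 7.7
ee_pos: [0.5242, -0.0069, 0.0968]
ee_rot: [0.618, 0.786, 0.0, 0.0]
ft_force: [-0.0, 0.6, -0.0]
opening: 1.005
gripper_force: 0.0
[ 0.52415317 -0.00693769  0.09679838] 103.5998045562435 [ 0.37  0.36 -0.53  1.96  0.23  0.88 -0.04]
440 ((531.7389526367188, -38.524383544921875), (70.09004211425781, 352.22576904296875), 10.613259315490723)
```

View pics/m2.png

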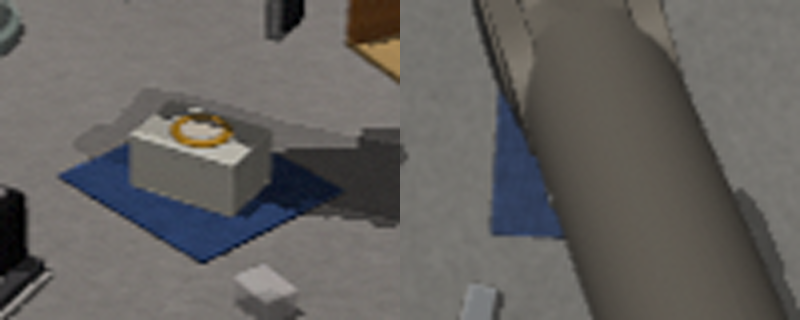

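The tile stands flat on the blue pad. In the side crop its top corners are at (130,133), (240,163) and (270,122), with the disc at (203,130).

Run:
```python
from h import *
S=lambda U,V,z:1000*ray("side",(U+.5)/4-.5+280,(V+.5)/4-.5+200,z)[:2]
l,f,r=[S(*q,.037) for q in((130,133),(240,163),(270,122))]
print("disc",S(203,130,.037),"centre",(l+r)/2,np.linalg.norm(l-f),np.linalg.norm(f-r),np.degrees(np.arctan2(*(f-l)[::-1])),np.degrees(np.arctan2(*(r-f)[::-1])))
# pad corners, expected centre 524.6,-6.8
print("pad",(S(58,177,.003)+S(343,190,.003))/2)
```

```text
disc [526.46984401  -8.99977136] centre [529.43682301 -10.0417673 ] 68.0139003732217 48.515551674204474 -164.24242385399086 -68.50265356928553
pad [526.25602279  -7.08358196]
```

```bash
python3 -m inch '0 0 35 0 1;0 0 65 0 1;0 0 82 0 1;0 0 89 0 1;0 0 92 0 1;0 0 92 0 1;0 0 92 0 0.6;0 0 92 0 0.5;0 0 92 0 0.4;0 0 92 0 0.3;0 0 92 0 0.1;0 0 92 0 -0.2;0 0 92 0 -1;0 0 92 0 -1;0 0 92 0 -1;0 0 92 0 -1' 50
```

```text
time: 9.13
ee_pos: [0.5254, -0.0067, 0.0059]
ee_rot: [0.618, 0.786, 0.001, 0.001]
ft_force: [-0.7, 0.1, 7.2]
opening: 0.764
gripper_force: 56.5
```

```bash
python3 -m inch '0 0 -3 0 -1;0 0 -9 0 -1;0 0 -22 0 -1;0 0 -42 0 -1;0 0 -58 0 -1;0 0 -65 0 -1;12 5 -65 0 -1;34 14 -65 0 -1;62 26 -65 0 -1;92 39 -65 0 -1;120 50 -65 0 -1;145 61 -65 0 -1;161 68 -65 0 -1;168 71 -65 0 -1;169 71 -65 0 -1;169 71 -65 0 -1;169 71 -65 0 -1'
python3 - <<'E'
from h import *
o=get_obs();R=o["ee_rot"];print(o["ee_pos"],2*np.degrees(np.arctan2(R[1],R[0])),o["joints"].round(2))
im,d=camera("side");im2,d2=camera("top")
np.save("s3.npy",im);np.save("s3d.npy",d)
c=cv2.resize(im[190:320,190:310],None,fx=4,fy=4,interpolation=cv2.INTER_CUBIC)
b=cv2.resize(im2[200:330,195:275],None,fx=4,fy=4,interpolation=cv2.INTER_CUBIC)
save("m3.png",np.hstack([c,b]))
E
```

```text
time: 10.55
ee_pos: [0.5528, 0.1718, 0.0689]
ee_rot: [0.619, 0.786, -0.001, 0.0]
ft_force: [-0.4, -0.2, -2.4]
opening: 0.763
gripper_force: 56.0
[0.5528026  0.17177983 0.0689433 ] 103.5693976489195 [ 0.04  0.49 -0.53  1.85  0.32  0.88 -0.41]
```

View pics/m3.png

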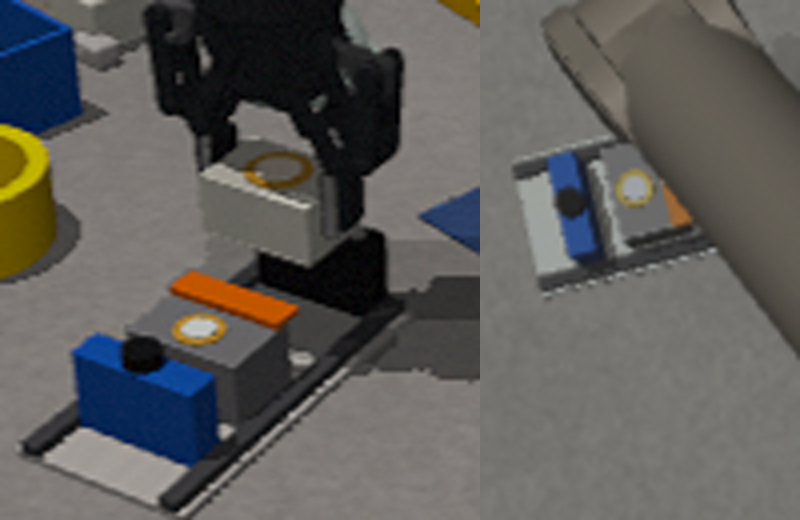

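The side crop shows the held tile's top front edge from (200,178) to (310,212). The lip's far edge runs from (190,270) to (300,305), the blue stop is in front, and the rails end at (22,445) and (165,500). I'll check the relative positions.

Run:
```python
from h import *
S=lambda U,V,z:1000*ray("side",(U+.5)/4-.5+190,(V+.5)/4-.5+190,z)[:2]
Y=np.radians(13.7);ex=np.array([np.cos(Y),np.sin(Y)]);ey=np.array([-ex[1],ex[0]]);o=np.array([542.6,223.])
def pr(n,*pts,z):
    print(n,[tuple(float(v) for v in np.round([(q-o)@ex,(q-o)@ey],1)) for q in (S(*p,z) for p in pts)])
pr("tile top +y edge",(200,178),(310,212),z=.1)
pr("tile bottom +y edge",(205,230),(312,265),z=.066)
pr("lip far edge",(190,270),(300,308),z=.045)
pr("lip near edge",(170,290),(280,326),z=.045)
pr("nb near top edge",(127,325),z=.041)
pr("blue near-top",(75,347),(200,392),z=.049)
pr("blue far-top",(92,335),(215,375),z=.049)
pr("right rail/plate end",(165,500),(185,515),z=.008)
pr("left rail end",(22,445),z=.01)
print("tcp",(np.array([552.8,171.8])-o)@ex,(np.array([552.8,171.8])-o)@ey)
# depth based: black block top
P=cloud("side",np.load("s3d.npy"))*1000;im=np.load("s3.npy").astype(int)
sub=P[190:320,190:310];c=im[190:320,190:310]
for n,m in(("blue",(c[...,2]>1.6*c[...,0])&(c[...,2]>60)),("orange",(c[...,0]>2*c[...,2])&(c[...,0]>130)&(c[...,1]<120)),):
    m=m&(np.abs(sub[...,0]-545)<80)&(sub[...,1]>180)&(sub[...,1]<300)
    q=sub[m];f=np.c_[(q[:,:2]-o)@ex,(q[:,:2]-o)@ey,q[:,2]];print(n,len(q),np.percentile(f,[2,50,98],axis=0).round(1).tolist())
m=(sub[...,2]>88)&(sub[...,2]<105)&(c.sum(-1)>250);q=sub[m];f=np.c_[(q[:,:2]-o)@ex,(q[:,:2]-o)@ey];print("tiletop",len(q),np.percentile(f,[2,50,98],axis=0).round(1).tolist())
m=(sub[...,2]>44)&(sub[...,2]<55)&(c.sum(-1)<150)&(sub[...,1]<175);q=sub[m];f=np.c_[(q[:,:2]-o)@ex,(q[:,:2]-o)@ey];print("black",len(q),np.percentile(f,[2,50,98],axis=0).round(1).tolist())
```

```text
tile top +y edge [(28.5, -27.6), (-36.8, -28.3)]
tile bottom +y edge [(32.0, -32.6), (-33.2, -32.9)]
lip far edge [(36.9, -24.4), (-31.1, -24.0)]
lip near edge [(34.2, -4.5), (-31.7, -6.1)]
nb near top edge [(37.0, 26.4)]
blue near-top [(38.5, 62.6), (-35.0, 61.8)]
blue far-top [(38.1, 50.6), (-32.8, 47.4)]
right rail/plate end [(-35.7, 93.8), (-50.3, 97.8)]
left rail end [(46.9, 96.9)]
tcp -2.2163120545837476 -52.15906403374876
blue 766 [[-33.4, 48.9, 8.3], [-5.0, 66.1, 33.8], [35.6, 68.9, 51.3]]
orange 185 [[-28.4, -39.6, 41.9], [1.1, -14.7, 45.3], [33.9, 15.9, 101.0]]
tiletop 303 [[-32.6, -71.2], [0.4, -30.7], [31.1, -26.6]]
black 174 [[-33.7, -198.0], [252.2, -153.0], [313.3, -78.2]]
```

```bash
python3 -m inch '1 3 0 0 -1;1 3 0 0 -1;1 3 6 0 -1;1 3 18 0 -1;1 3 32 0 -1;1 3 44 0 -1;1 3 51 0 -1;1 3 54 0 -1;1 3 55 0 -1;1 3 56 0 -1;1 3 56 0 -1'; python3 -m inch '0 0 1 0 -1;0 0 2 0 -1;0 0 3 0 -1;0 0 3.5 0 -1;0 0 3.5 0 -1;0 0 3.5 0 -1'
```

```text
time: 11.57
ee_pos: [0.556, 0.1762, 0.0135]
ee_rot: [0.618, 0.786, 0.0, 0.0]
ft_force: [-0.7, -0.2, -2.2]
opening: 0.763
gripper_force: 56.0
time: 12.07
ee_pos: [0.5557, 0.1759, 0.0098]
ee_rot: [0.618, 0.786, -0.0, 0.0]
ft_force: [0.3, -0.7, -2.7]
opening: 0.763
gripper_force: 56.0
```

```bash
python3 -m inch '0 0 1 0 -1;0 0 1.5 0 -1;0 0 2 0 -1;0 0 2 0 -1'; python3 -m inch '0 0 0.5 0 -1;0 0 1 0 -1;0 0 1 0 -1'
```

```text
time: 12.4
ee_pos: [0.5556, 0.1758, 0.0076]
ee_rot: [0.618, 0.786, -0.0, -0.0]
ft_force: [-0.1, -0.3, -2.0]
opening: 0.762
gripper_force: 56.0
time: 12.65
ee_pos: [0.5558, 0.1759, 0.007]
ee_rot: [0.618, 0.786, -0.0, 0.0]
ft_force: [-1.4, 0.5, 0.5]
opening: 0.762
gripper_force: 56.1
```

```bash
python3 -m inch '1 0 0 0 -1;2 0 0 0 -1;3 0 0 0 -1;4 0 0 0 -1;5 0 0 0 -1;6 0 0 0 -1;7 0 0 0 -1;8 0 0 0 -1;8 0 0 0 -1;8 0 0 0 -1'; python3 -m inch '1 0 0 0 -1;2 0 0 0 -1;3 0 0 0 -1;4 0 0 0 -1;5 0 0 0 -1;6 0 0 0 -1;7 0 0 0 -1;8 0 0 0 -1'
```

```text
time: 13.48
ee_pos: [0.554, 0.1839, 0.007]
ee_rot: [0.618, 0.786, 0.0, 0.0]
ft_force: [0.8, -1.9, 2.5]
opening: 0.76
gripper_force: 56.4
time: 14.15
ee_pos: [0.5524, 0.1904, 0.007]
ee_rot: [0.618, 0.786, -0.0, 0.001]
ft_force: [0.4, -4.5, 5.1]
opening: 0.767
gripper_force: 56.9
```

```bash
python3 -m inch '0.7 0 0 0 -1;1.4 0 0 0 -1;2 0 0 0 -1;2.7 0 0 0 -1;3.4 0 0 0 -1;4 0 0 0 -1;4 0 0 0 -1'
```

```text
time: 14.73
ee_pos: [0.5514, 0.1947, 0.007]
ee_rot: [0.618, 0.786, -0.0, 0.001]
ft_force: [0.4, -5.5, 6.2]
opening: 0.758
gripper_force: 56.9
```

```bash
python3 -m inch '0 0 -0.6 0 -1;0.5 0 -0.6 0 -1;1 0 -0.6 0 -1;1.5 0 -0.6 0 -1;2 0 -0.6 0 -1;2.5 0 -0.6 0 -1;3 0 -0.6 0 -1;3 0 -0.6 0 -1'
```

```text
time: 15.4
ee_pos: [0.5496, 0.1987, 0.0071]
ee_rot: [0.618, 0.787, -0.0, -0.0]
ft_force: [0.5, -1.5, -1.1]
opening: 0.763
gripper_force: 56.2
```

```bash
python3 -m inch '0.4 0 0 0 -1;0.8 0 0 0 -1;1.2 0 0 0 -1;1.6 0 0 0 -1;2 0 0 0 -1;2 0 0 0 -1'
```

```text
time: 15.9
ee_pos: [0.5494, 0.2005, 0.0072]
ee_rot: [0.618, 0.786, -0.0, -0.0]
ft_force: [-0.2, -0.8, -1.9]
opening: 0.763
gripper_force: 55.9
```

```bash
python3 -m inch '0.3 0 0.3 0 -1;0.6 0 0.3 0 -1;0.9 0 0.3 0 -1;1.2 0 0.3 0 -1;1.5 0 0.3 0 -1;1.5 0 0.3 0 -1'
```

```text
time: 16.4
ee_pos: [0.5495, 0.2016, 0.007]
ee_rot: [0.618, 0.786, -0.0, 0.0]
ft_force: [-0.5, -0.8, -2.2]
opening: 0.761
gripper_force: 56.0
```

```bash
python3 -m inch '0.3 0 0 0 -1;0.6 0 0 0 -1;0.9 0 0 0 -1;1.2 0 0 0 -1;1.2 0 0 0 -1'
```

```text
time: 16.82
ee_pos: [0.5495, 0.2016, 0.0071]
ee_rot: [0.618, 0.786, -0.001, 0.001]
ft_force: [0.1, -5.5, -0.8]
opening: 0.764
gripper_force: 56.0
```

```bash
python3 -m inch '0.3 0 0 0 -1;0.6 0 0 0 -1;0.9 0 0 0 -1;0.9 0 0 0 -1'
```

```text
time: 17.15
ee_pos: [0.5495, 0.2015, 0.0071]
ee_rot: [0.618, 0.786, -0.001, 0.001]
ft_force: [0.9, -6.1, 0.2]
opening: 0.763
gripper_force: 56.0
```

```bash
python3 -m inch '0.3 0 0 0 -1;0.6 0 0 0 -1;0.9 0 0 0 -1;0.9 0 0 0 -1;0.9 0 0 0 -1'
```

```text
time: 17.57
ee_pos: [0.5494, 0.2015, 0.0071]
ee_rot: [0.618, 0.786, -0.002, 0.001]
ft_force: [0.9, -7.3, -0.4]
opening: 0.765
gripper_force: 56.1
```

```bash
python3 -m inch '0.2 0 0 0 -1;0.4 0 0 0 -1;0.4 0 0 0 -1;0.4 0 0 0 -1'
```

```text
time: 17.9
ee_pos: [0.5494, 0.2016, 0.0071]
ee_rot: [0.618, 0.786, -0.002, 0.002]
ft_force: [1.5, -8.7, 0.7]
opening: 0.763
gripper_force: 56.1
```

```bash
python3 -m inch '0.3 0 0 0 -1;0.6 0 0 0 -1;0.9 0 0 0 -1;0.9 0 0 0 -1;0.9 0 0 0 -1;0.9 0 0 0 -1'; python3 -c "
from h import *
o=get_obs();print(o['ft_force'],o['wrist_torque'],o['ee_rot'])"
```

```text
time: 18.4
ee_pos: [0.5494, 0.2015, 0.0071]
ee_rot: [0.618, 0.786, -0.002, 0.002]
ft_force: [1.3, -10.2, 0.5]
opening: 0.761
gripper_force: 56.2
[  1.33362748 -10.21494833   0.45668468] [-1.86661426 -0.28098816  0.32174489] [ 0.61835159  0.78589601 -0.00220532  0.00197879]
```

```bash
python3 -m inch '0.3 0 0 0 -1;0.6 0 0 0 -1;0.9 0 0 0 -1;0.9 0 0 0 -1;0.9 0 0 0 -1;0.9 0 0 0 -1'; python3 -m inch '0.1 0 0 0 -1;0.1 0 0 0 -1;0.1 0 0 0 -1;0.1 0 0 0 -1;0.1 0 0 0 -1;0.1 0 0 0 -1'
```

```text
time: 18.9
ee_pos: [0.5495, 0.2015, 0.0071]
ee_rot: [0.618, 0.786, -0.003, 0.002]
ft_force: [2.2, -11.4, 1.3]
opening: 0.767
gripper_force: 56.3
time: 19.4
ee_pos: [0.5494, 0.2016, 0.0071]
ee_rot: [0.618, 0.786, -0.003, 0.002]
ft_force: [1.7, -10.8, 1.1]
opening: 0.765
gripper_force: 56.3
```

```bash
python3 -m inch '0.3 0 0 0 -1;0.4 0 0 0 -1;0.4 0 0 0 -1;0.4 0 0 0 -1;0.4 0 0 0 -1;0.4 0 0 0 -1;0.4 0 0 0 -1;0.4 0 0 0 -1;0.4 0 0 0 -1;0.4 0 0 0 -1;0.4 0 0 0 -1;0.4 0 0 0 -1;0.4 0 0 0 -1;0.4 0 0 0 -1'
python3 - <<'E'
from h import *
F=[get_obs()['ft_force']]
im,d=camera("side");F.append(get_obs()['ft_force']);print(np.round(F,1))
c=cv2.resize(im[210:320,190:300],None,fx=5,fy=5,interpolation=cv2.INTER_CUBIC);save("m4.png",c)
E
```

```text
time: 20.57
ee_pos: [0.5495, 0.2015, 0.0071]
ee_rot: [0.619, 0.786, -0.003, 0.003]
ft_force: [1.9, -12.3, 1.5]
opening: 0.764
gripper_force: 56.3
[[  1.9 -12.3   1.5]
 [  2.4 -12.3   2.3]]
```

View pics/m4.png

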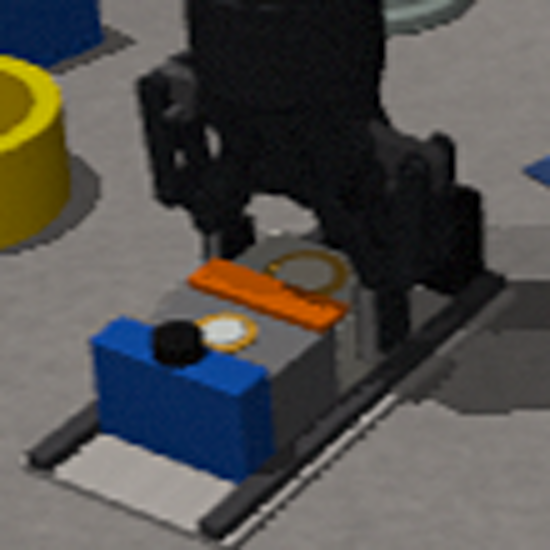

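The row is closed up against the blue stop: the stop front is at (180,400), the lip at (265,295) lies over the white tile, and the force is steady at about 12.4 N. Next I'll unload and release.

```bash
python3 -m inch '-0.8 0 0 0 -1;-1.6 0 0 0 -1;-2.4 0 0 0 -1;-3.2 0 0 0 -1;-4 0 0 0 -1;-4.4 0 0 0 -1;-4.4 0 0 0 -1;-4.4 0 0 0 -1'
```

```text
time: 21.28
ee_pos: [0.5495, 0.2016, 0.0071]
ee_rot: [0.618, 0.786, -0.001, 0.001]
ft_force: [2.1, -5.0, -0.9]
opening: 0.76
gripper_force: 56.1
```

```bash
python3 -m inch '-0.8 0 0.2 0 -1;-1.5 0 0.3 0 -1;-2.2 0 0.4 0 -1;-2.2 0 0.4 0 -1;-2.2 0 0.4 0 -1'
```

```text
time: 21.7
ee_pos: [0.5495, 0.2017, 0.007]
ee_rot: [0.618, 0.786, 0.0, -0.0]
ft_force: [-0.2, -1.3, 2.0]
opening: 0.763
gripper_force: 56.5
```

Unloaded to about 1.3 N along the row, and the tile is seated. Next I'll open gently, rise and look.

```bash
python3 -m inch '0 0 0 0 0.55;0 0 0 0 0.58;0 0 0 0 0.62;0 0 0 0 0.68;0 0 0 0 0.75;0 0 0 0 0.85;0 0 0 0 1;0 0 0 0 1;0 0 0 0 1;0 0 0 0 1;0 0 -3 0 1;0 0 -8 0 1;0 0 -18 0 1;0 0 -35 0 1;0 0 -60 0 1;0 0 -90 0 1;0 0 -120 0 1;0 0 -120 0 1' 20; python3 -m inch '-40 0 -30 0 1;-80 0 -60 0 1;-120 0 -60 0 1;-160 0 -60 0 1;-200 0 -60 0 1;-240 0 -60 0 1;-280 0 -60 0 1;-300 0 -60 0 1;-300 0 -60 0 1;-300 0 -60 0 1'
python3 - <<'E'
from h import *
im,d=camera("side");im2,d2=camera("top")
c=cv2.resize(im[225:315,195:295],None,fx=4,fy=4,interpolation=cv2.INTER_CUBIC)
b=cv2.resize(im2[212:287,200:283],None,fx=4.8,fy=4.8,interpolation=cv2.INTER_CUBIC)
save("m5.png",np.hstack([c,b[:360]]))
E
```

```text
time: 23.2
ee_pos: [0.5537, 0.2032, 0.134]
ee_rot: [0.618, 0.786, 0.005, 0.003]
ft_force: [0.4, 0.4, 0.2]
opening: 1.002
gripper_force: 0.0
time: 24.03
ee_pos: [0.6206, -0.093, 0.1869]
ee_rot: [0.619, 0.785, -0.0, 0.0]
ft_force: [-0.8, -0.1, -0.7]
opening: 1.002
gripper_force: 0.0
```

View pics/m5.png

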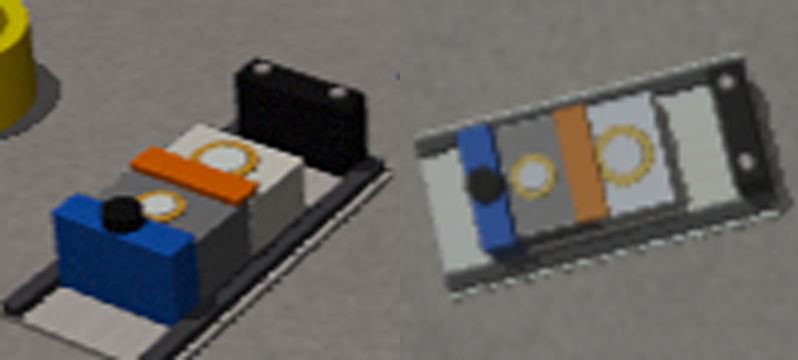

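The row is closed: the white tile is under the orange lip, at (230,165) in the side crop and (625,155) in the top crop. I'll measure the gap, sideways offset and squareness from the depth and pixel data.

Run:
```python
from h import *
Y=np.radians(13.7);ex=np.array([np.cos(Y),np.sin(Y)]);ey=np.array([-ex[1],ex[0]]);o=np.array([542.6,223.])
for n in("top","side"):
    ims,ds=zip(*[camera(n) for _ in range(4)])
    im=ims[0].astype(int);P=cloud(n,np.median(ds,0))*1000
    X=(P[...,:2]-o)@ex;Yy=(P[...,:2]-o)@ey;Z=P[...,2]
    inb=(abs(X)<48)&(abs(Yy)<100)
    r,g,b=im[...,0],im[...,1],im[...,2]
    for nm,y0,y1,z0,z1 in(("white",-60,-10,34.5,42),("lip",-20,2,42.5,49),("grey",2,38,36,46)):
        m=inb&(Yy>y0)&(Yy<y1)&(Z>z0)&(Z<z1)
        if nm=="lip": m&=(r>1.8*b)
        x,y=X[m],Yy[m]; rc=cv2.minAreaRect(np.c_[x,y].astype(np.float32))
        # x-edges by rows of y
        hi,lo=[],[]
        for yy in np.arange(y0,y1,3.):
            k=(y>=yy)&(y<yy+3)
            if k.sum()>12: hi.append(x[k].max());lo.append(x[k].min())
        print(n,nm,m.sum(),"x lo/hi med",np.round([np.median(lo),np.median(hi)],1),"mid",round((np.median(lo)+np.median(hi))/2,1),"y",np.percentile(y,[1,99]).round(1),np.round(rc[0]+rc[1]+(rc[2],),1),"z",np.median(Z[m]).round(1))
```

```text
top white 269 x lo/hi med [-31.7  32.6] mid 0.4 y [-42.6 -10.4] [  0.5 -26.7  66.2  33.    0.2] z 38.3
top lip 60 x lo/hi med [-30.6  32.3] mid 0.9 y [-5.1  1.9] [ 0.9 -1.6  7.2 63.  89.5] z 45.1
top grey 275 x lo/hi med [-31.6  32.1] mid 0.3 y [ 2.8 37.5] [ 1.2 20.1 35.6 66.8 89.8] z 41.9
side white 277 x lo/hi med [-30.1  34.2] mid 2.1 y [-44.2 -13.3] [  2.4 -28.6  33.7  66.   89.5] z 38.9
side lip 90 x lo/hi med [-29.   33.6] mid 2.3 y [-7.7  1.9] [ 2.6 -2.8 64.1  9.9  0.6] z 45.3
side grey 385 x lo/hi med [-29.7  35.3] mid 2.8 y [ 2.6 37.2] [ 3.  19.5 35.5 67.8 88.9] z 42.1
```

```bash
python3 -c "
from rig import *
print(finish_job())"
```

```text
the job is handed in; nothing more can be done
None
```

The job is handed in after about 24 s of robot time: the white tile and neighbour are closed against the blue stop, pressed steadily at about 12 N (highest reading 12.5 N) and released, aligned within about 0.7 mm and 1° in the camera depth, with no gap seen.

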